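# Bring the loose lid over the row and poise it above the open canister

## Robot

A 6-joint arm with a two-finger parallel gripper is mounted at the origin on the work surface. World frame = base frame: x ahead of the robot, y to its left, z up, the work surface at z = 0. Lengths are in m, angles in rad, forces in N, time in s.
With the tool pointing down it reaches from about 0.35 to 0.975 m from the base axis. Payload 4.9 kg.
Tool frame: the origin (TCP) lies at the very end of the fingers, on their centre line; the grasp point (between the pads) lies 19 mm behind it; z points along the fingers, y is the line along which they close (so a half turn about z gives the same grasp; the last joint's range is limited). The gripper opens to 85 mm and grips with 20 to 120 N. Pads are 22 mm wide; open, the fingers measure 114 mm over their backs; the gripper's body (76 mm by 85 mm) begins 54 mm behind the grasp point. The pads swing forward as they close: fully open they stand 13 mm farther back than shut.
Start: joints at [-1.239, 0.053, 1.613, -0, 1.476, -0.119], TCP at [0.272, -0.563, 0.231] pointing down, gripper open.
Joint ranges: [-3.01, 3.01], [-1.01, 2.22], [0.06, 2.58], [-1.02, 4.17], [0.09, 2.62], [-3.14, 3.14]. Speed limits (rad/s): [2.57, 2.57, 3.14, 3.14, 3.14, 3.14].

## Interface

Orientations are given as a unit quaternion [w, x, y, z].
In Python, from plant import manip gives the robot as it stands.
- The arm moves only by the shell command python3 -m pendant 'ROWS'. ROWS is JSON, a list of rows, each a list of 3 entries, a list of its own where there are three numbers: the opening, from 0 (shut) to 1 (fully open), then the shift along the tool's x, y, z in units of 12 cm (1.0 is 12 cm), then the turn about the tool's z in units of pi rad (1.0 is pi rad). In form: [[gripper, [dx, dy, dz], roll], ...]. A call has 1 to 10 rows; each row is the pose to reach, as a shift and turn from the pose commanded when the call began, along the tool's axes at that moment, turning the shorter way round; what a row does not reach only later rows make up. A row lasts 1/10 s, in which the tool goes at most 50 mm and 8.59 degrees, less where a joint would pass 70% of its speed; a pose out of reach is approached as far as the arm can. A call with a number of a shift or a turn outside -1 to 1 is refused whole. A call with a gripper value outside its range is refused whole. The fingers move at their own pace and stop on an object; the grip force is fixed at half the most. Time passes only in rows, so rows that repeat a pose let the fingers close. It gives the time, the measured TCP pose, the force, the opening and the grip force at its end, in the units of the state.
- manip.state(): the state, without advancing time (a new reading comes with each control period).
- manip.grab_frame(name): name is "scene" or "top"; returns a dict with "img" (400x640x3 uint8, red, green, blue), "fx", "fy", "cx", "cy" (pixels), "eye" and "rotation" of the camera in the world. Camera axes: x right, y down, z forward; pixel columns grow to the right and rows downward; lengths in m; the calibration is good to about 2 mm. A picture is of the moment at which its call begins. There is no depth.
- manip.job_done(): hands the job in; it is judged then, once.
The state is a dict: "time": time; "joint_pos": joint angles; "joint_vel": joint speeds; "joint_efforts": joint torques, N m; "tool_pos": TCP position; "tool_rot": TCP orientation; "contact_force": force on the tool from outside, world axes, zero at the start; "ft_torque": the same for the moment, N m; "gripper_width": opening from 0.0 (shut) to 1.0 (fully open); "grasp_force": force on a finger pad.
Only numpy, scipy, OpenCV 4.12 (cv2) and the standard library are available. Lean on these libraries where they do the work, as an engineer would, in place of code of your own. Each camera call takes 0.05 s, during which the arm holds its last target. There are 200 camera calls.

## Task

Lift the loose screw lid off the straight-sided canister at one end of the row, carry it over the top of everything standing between (higher than the tall closed canister, disturbing nothing), and bring it to the open canister with two ears at the other end. Stop there ready to screw it on: lid level and centred over the mouth, its bar grip in line with the two ears, its lower edge hovering about 15 mm above the neck's rim and never touching that canister. Finish while still holding the lid there in the gripper; do not put it down or let go.

Things in the scene. Friction and masses are not known exactly. Their poses are not given: they have to be found in the camera images.
- lid: Loose glazed screw lid, 0.13 kg: round cap, diameter 88 mm, 12 mm skirt (bore 80, open below) under a 5 mm plate whose upper face is 17 mm above the origin. A centred bar grip, 50 mm long along x, 14 mm thick along y, stands 17 to 44 mm above the origin. Origin: centre of the skirt's lower edge, z up. It just rests, not screwed, over the straight canister's neck (4 mm play): it lifts straight off.
- straight_canister: Loose straight-sided talavera canister, no ears, 110 mm in diameter, about 0.7 kg; neck 72 mm in outer diameter, its rim 120 mm above the base. Bears the lid at the start. Stands at one end of the row (left or right, y beyond +-0.25 m). Origin: centre of the base, z up.
- eared_canister: Loose round-bellied open talavera canister, 114 mm in diameter, about 0.65 kg, at the other end of the row; neck 72 mm in outer diameter, rim 100 mm above the base. Two ears stick out along its +x and -x to 80 mm from the axis, at 30 to 70 mm height. Origin: centre of the base, z up.
- eared_mouth (a point): Centre of the open mouth of the eared canister, level with the neck's rim, 100 mm above its base; x axis along the ears, z up.
- tall_canister: Tall closed talavera canister with a ball knob, 96 mm in diameter, 175 mm high in all, loose, in the middle of the row; leave alone. Origin: centre of the base.
- photo_stand: Empty white plastic photo stand with a spring clip on a thin post, base 50 by 40 mm, 150 mm high, loose, between the middle and one end; leave alone. Origin: centre of the base.
- atomizer: Steel perfume atomizer with a push top, 38 mm in diameter, 125 mm high, loose, between the middle and the other end; leave alone. Origin: centre of the base.
- ring_tray: Shallow round glass ring tray, 90 mm in diameter, 14 mm high, with a 35 mm high ring post, loose, on the far side of the row; leave alone. Origin: centre of the base.
Mind the look-alikes: they are no part of the job. Leave any red look-alike of the lid alone. Leave any brown or red look-alike of the straight_canister alone.

How it is judged:
By the outcome, as a careful person would: the job done as asked, in the order asked, and still so for the second after the job is handed in, while the arm keeps its last pose, push and grip.
It also fails if it takes over 45 s, if anything falls off the work surface, if the arm or the gripper's body presses on something with over 40 N, if the wrist force passes 120 N, or if a joint passes its speed limit or range.

## Working session

There is one attempt and no reset: what is moved stays moved. The work goes in short steps, Python scripts to look and compute and a shell command to move; the robot and the scene stay as the last step left them, time stands still between calls to the robot, and variables do not carry over. Pictures are saved under pics/ and viewed, at most 10 in all, crops included, and the job is handed in when it is done.

```bash
mkdir -p pics
python3 - <<'E'
from plant import manip
import cv2
for n in("scene","top"):
    f=manip.grab_frame(n); cv2.imwrite(f"pics/{n}0.png",f["img"][:,:,::-1])
    print(n,f["fx"],f["fy"],f["cx"],f["cy"],f["eye"],f["rotation"])
s=manip.state();print(s["time"],s["tool_pos"],s["tool_rot"],s["gripper_width"])
E
```

```text
scene 391.2145268070272 391.2145268070272 315.3117272396828 196.8181466297412 [1.31581818 0.46673307 0.71278929] [-0.22159396  0.40875421  0.77813147 -0.42228843]
top 488.177185959363 488.177185959363 318.7897253089715 197.70780509384412 [ 0.38933875 -0.07855968  1.50717783] [ 0.03681359 -0.70031418  0.7120008  -0.03549191]
0.1 [ 0.2721206  -0.56202457  0.23017215] [-9.29944008e-04  9.74702808e-01  2.23502935e-01 -1.01824957e-04] 0.9972537716537189
```

View pics/scene0.png

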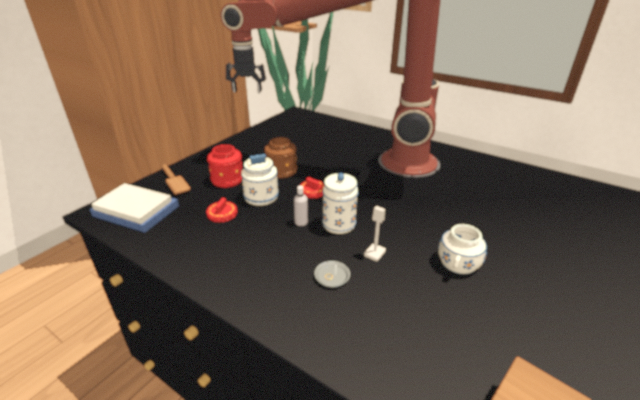

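View pics/top0.png

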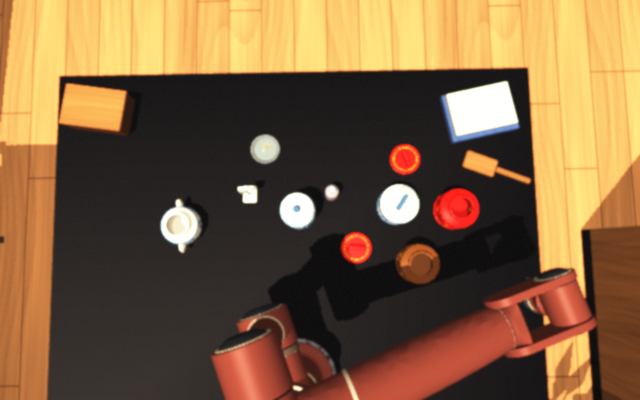

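Top view: white lid with blue bar at (398,204). Look-alikes are red lids at (404,159) and (356,248), the red canister at (456,209) and the brown one at (418,263). The lid on the white straight canister fits the description. The eared canister is at (181,226), with ears at about (180,205) and (182,248). I'll enlarge both to confirm.

```bash
cat > h.py <<'E'
import numpy as np
from scipy.spatial.transform import Rotation as R
def rot(q): return R.from_quat(np.roll(q,-1)).as_matrix()
def px2w(f,u,v,z):
    d=rot(f["rotation"])@[(u-f["cx"])/f["fx"],(v-f["cy"])/f["fy"],1]
    e=np.array(f["eye"]); return e+d*(z-e[2])/d[2]
def w2px(f,p):
    c=rot(f["rotation"]).T@(np.array(p)-f["eye"]); return c[:2]/c[2]*f["fx"]+[f["cx"],f["cy"]]
E
python3 - <<'E'
from plant import manip
import cv2,numpy as np
from h import *
f=manip.grab_frame("top"); im=np.ascontiguousarray(f["img"][:,:,::-1])
np.save("pics/top.npy",im)
def blob(m,u0,v0,u1,v1):
    mm=np.zeros(m.shape,np.uint8); mm[v0:v1,u0:u1]=m[v0:v1,u0:u1]
    n,l,s,c=cv2.connectedComponentsWithStats(mm); k=1+np.argmax(s[1:,4])
    pts=np.argwhere(l==k)[:,::-1].astype(np.float32)
    return c[k],s[k],cv2.minAreaRect(pts),cv2.minEnclosingCircle(pts)
b,g,r=[im[:,:,i].astype(int) for i in range(3)]
B=blob((b-r>70),375,182,422,228); print("bar",B)
c=B[0]; print("bar world z.161",px2w(f,*c,.161), px2w(f,*c,.152))
box=cv2.boxPoints(B[2]); print([px2w(f,*p,.152)[:2].round(4) for p in box])
E=blob((im.max(2)>90),150,190,215,262); print("eared",E)
print(px2w(f,*E[3][0],.05))
a=cv2.resize(im[180:230,370:430],(480,400),interpolation=cv2.INTER_CUBIC)
e=cv2.resize(im[195:257,160:204],None,fx=6.45,fy=6.45,interpolation=cv2.INTER_CUBIC)[:400]
cv2.imwrite("pics/crop1.png",np.hstack([a,e])); print(e.shape)
E
```

```text
bar (array([401.81818182, 201.90909091]), array([398, 196,   9,  13,  33], dtype=int32), ((401.8202209472656, 201.8876495361328), (2.1199958324432373, 14.415971755981445), 32.00538635253906), ((402.0, 202.0), 7.211202621459961))
bar world z.161 [ 0.51202574 -0.30680419  0.161     ] [ 0.51284598 -0.30833014  0.152     ]
[array([ 0.4976, -0.2947]), array([ 0.5315, -0.3171]), array([ 0.5282, -0.322 ]), array([ 0.4944, -0.2996])]
eared (array([179.97725657, 225.3169865 ]), array([ 160,  198,   41,   56, 1407], dtype=int32), ((179.9949188232422, 225.42892456054688), (40.85758972167969, 40.152278900146484), 40.91437911987305), ((180.0, 225.5), 27.572731018066406))
[0.46246456 0.3386058  0.05      ]
(400, 284, 3)
```

View pics/crop1.png

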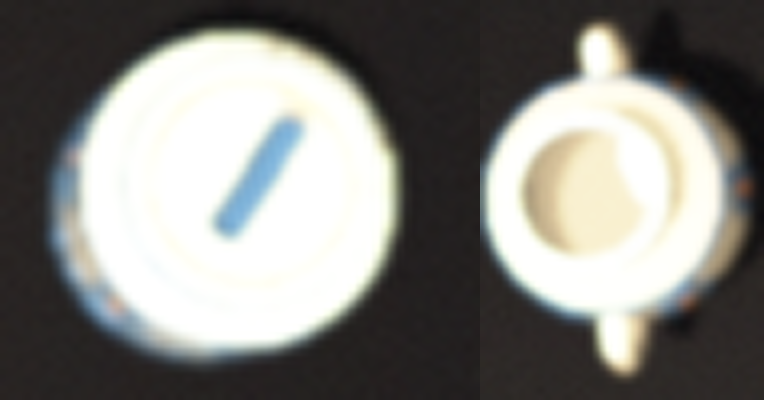

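The lid with the blue bar on the white straight canister is the target. In the right crop the two ears and the mouth are clear, with the bore centred at about (177.6,224) and ear tips at about (178.1,198.8) and (182,251.9). Next I refine these and check them against the scene camera.

Run:
```python
from plant import manip
import cv2,numpy as np
from h import *
f=manip.grab_frame("top"); s=manip.grab_frame("scene")
im=np.load("pics/top.npy").astype(float)
w=np.clip(im[:,:,0]-im[:,:,2]-25,0,80); m=np.zeros_like(w); m[192:212,393:411]=1; w*=m
v,u=np.mgrid[:400,:640]; c=np.array([(w*u).sum(),(w*v).sum()])/w.sum()
P=np.stack([(u-c[0]).ravel(),(v-c[1]).ravel()]); C=(P*w.ravel())@P.T/w.sum(); ev,V=np.linalg.eigh(C)
d=V[:,1]; L=np.sqrt(12*ev[1]); bar=px2w(f,*c,.152); e1=px2w(f,*(c+d*L/2),.152);e2=px2w(f,*(c-d*L/2),.152)
dd=e1-e2; ab=np.degrees(np.arctan2(dd[1],dd[0])); print("bar",c,bar,"len",np.linalg.norm(dd),"yaw",ab)
mo=px2w(f,177.6,224,.1); t1=px2w(f,178.1,198.8,.05);t2=px2w(f,182,251.9,.05);de=t1-t2
print("mouth",mo,"body",px2w(f,178.4,224.9,.06),"earmid",(t1+t2)/2,"span",np.linalg.norm(de),"yaw",np.degrees(np.arctan2(de[1],de[0])))
# overlay in scene view
si=np.ascontiguousarray(s["img"][:,:,::-1]); K=6
def crop(u0,v0,w,h,things):
    a=cv2.resize(si[v0:v0+h,u0:u0+w],None,fx=K,fy=K,interpolation=cv2.INTER_CUBIC)
    for pts in things:
        q=[tuple(int(x) for x in ((w2px(s,p)+.5-[u0,v0])*K)) for p in pts]
        for A,Bq in zip(q,q[1:]): cv2.line(a,A,Bq,(0,255,0),1)
    return a
def circ(p,r,z): return [[p[0]+r*np.cos(t),p[1]+r*np.sin(t),z] for t in np.linspace(0,6.283,40)]
u1=dd/np.linalg.norm(dd)*.025
A=crop(230,145,62,70,[[bar-u1,bar+u1],circ(bar,.044,.125),circ(bar,.055,0.0)])
B=crop(432,215,62,70,[circ(mo,.036,.1),circ(mo,.057,.05),[t1,t2]])
cv2.imwrite("pics/ov.png",np.hstack([A,B]))
```

```text
bar [401.91650782 201.73884865] [ 0.51331774 -0.30862009  0.152     ] len 0.042913550496823605 yaw 145.9983877863994
mouth [0.46439488 0.33127229 0.1       ] body [0.46382005 0.34051312 0.06      ] earmid [0.4633514  0.33850007 0.05      ] span 0.159285344235672 yaw 4.916828294760769
```

View pics/ov.png

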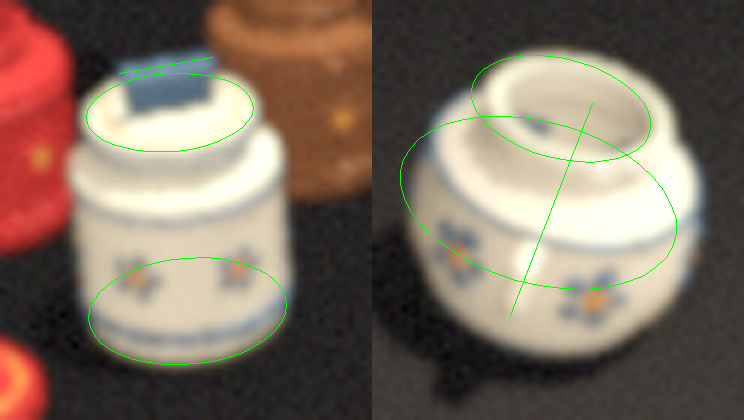

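The lid overlay matches the scene view. For the mouth, the scene view sides with the ear and body estimate (0.4635, 0.339); the bore pick was biased. The bar centre is (0.513, -0.309) at yaw -34°, so I approach it now.

```bash
python3 -m pendant '[[1,[0.25,-0.12,0],0],[1,[0.5,-0.25,0],0],[1,[0.75,-0.38,0],0],[1,[1,-0.5,0],0],[1,[1,-0.5,0],0]]'
python3 -m pendant '[[1,[0.25,-0.12,0],0],[1,[0.5,-0.25,0],0],[1,[0.75,-0.38,0],0],[1,[1,-0.5,0],0],[1,[1,-0.5,0],0]]'
python3 -m pendant '[[1,[0.2,0,0],0.04],[1,[0.4,-0.02,0],0.08],[1,[0.6,-0.03,0],0.12],[1,[0.736,-0.032,0],0.16],[1,[0.736,-0.032,0],0.2],[1,[0.736,-0.032,0],0.24],[1,[0.736,-0.032,0],0.28],[1,[0.736,-0.032,0],0.332],[1,[0.736,-0.032,0],0.332],[1,[0.736,-0.032,0],0.332]]'
python3 - <<'E'
from plant import manip
import cv2,numpy as np
from h import *
s=manip.state();M=rot(s["tool_rot"]);print(s["tool_pos"],M.round(4).tolist(),s["joint_pos"])
f=manip.grab_frame("scene");im=f["img"][:,:,::-1]
cv2.imwrite("pics/a1.png",cv2.resize(im[100:220,200:360],(800,600),interpolation=cv2.INTER_CUBIC))
E
```

```text
time: 0.75
tool_pos: [0.3561, -0.4536, 0.2312]
tool_rot: [-0.0, 0.974, 0.225, 0.0]
contact_force: [0.5, 0.4, -0.5]
gripper_width: 0.998
grasp_force: 0.0
time: 1.25
tool_pos: [0.4374, -0.3481, 0.2313]
tool_rot: [-0.0, 0.974, 0.225, 0.0]
contact_force: [-0.7, -0.3, -1.0]
gripper_width: 1.0
grasp_force: 0.0
time: 2.25
tool_pos: [0.5134, -0.309, 0.2312]
tool_rot: [0.0, 0.957, -0.291, -0.0]
contact_force: [-1.3, 0.3, -0.4]
gripper_width: 0.996
grasp_force: 0.0
[ 0.51342925 -0.30895939  0.23117585] [[0.8306, -0.5568, -0.0003], [-0.5568, -0.8306, -0.0002], [-0.0002, 0.0003, -1.0]] [-6.65694556e-01 -7.65635531e-03  1.67443898e+00 -3.45426290e-04
  1.47493572e+00  1.49569334e+00]
```

View pics/a1.png

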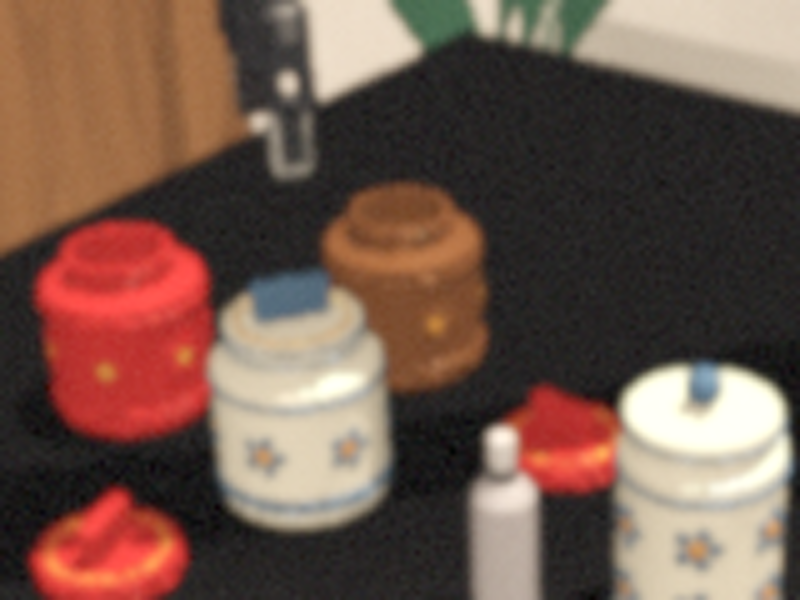

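The fingers at (293,170) stand right over the bar at (290,293), seen edge-on along the closing line. I descend, check the force, then close.

```bash
python3 -m pendant '[[1,[0,0,0.2],0],[1,[0,0,0.4],0],[1,[0,0,0.55],0],[1,[0,0,0.65],0],[1,[0,0,0.72],0],[1,[0,0,0.78],0],[1,[0,0,0.82],0],[1,[0,0,0.85],0],[1,[0,0,0.85],0]]'
python3 -m pendant '[[0.5,[0,0,0],0],[0.5,[0,0,0],0],[0.35,[0,0,0],0],[0.3,[0,0,0],0],[0.25,[0,0,0],0],[0.2,[0,0,0],0]]'
python3 -m pendant '[[0.1,[0,0,0],0],[0,[0,0,0],0],[0,[0,0,0],0],[0,[0,0,0],0],[0,[0,0,0],0],[0,[0,0,0],0],[0,[0,0,0],0]]'
```

```text
time: 3.2
tool_pos: [0.5139, -0.308, 0.1292]
tool_rot: [-0.0, 0.957, -0.292, -0.0]
contact_force: [-0.5, -0.4, -0.1]
gripper_width: 1.003
grasp_force: 0.0
time: 3.8
tool_pos: [0.5138, -0.3081, 0.1294]
tool_rot: [0.0, 0.956, -0.292, 0.0]
contact_force: [0.0, -0.2, 1.0]
gripper_width: 0.199
grasp_force: 0.2
time: 4.5
tool_pos: [0.514, -0.3082, 0.1296]
tool_rot: [0.0, 0.956, -0.292, 0.0]
contact_force: [1.3, -0.5, 2.1]
gripper_width: 0.149
grasp_force: 60.5
```

Gripped: 0.149 × 85 ≈ 13 mm against the 14 mm bar, at 60 N. Now I lift straight up.

```bash
python3 -m pendant '[[0,[0,0,-0.04],0],[0,[0,0,-0.08],0],[0,[0,0,-0.14],0],[0,[0,0,-0.22],0],[0,[0,0,-0.32],0],[0,[0,0,-0.45],0],[0,[0,0,-0.6],0],[0,[0,0,-0.75],0],[0,[0,0,-0.9],0],[0,[0,0,-1],0]]'
python3 -m pendant '[[0,[0,0,-0.08],0],[0,[0,0,-0.12],0],[0,[0,0,-0.15],0],[0,[0,0,-0.15],0]]'
python3 - <<'E'
from plant import manip
import cv2
f=manip.grab_frame("scene");im=f["img"][:,:,::-1]
cv2.imwrite("pics/a2.png",cv2.resize(im[80:280,200:500],(800,533),interpolation=cv2.INTER_CUBIC))
E
```

```text
time: 5.5
tool_pos: [0.5145, -0.3085, 0.2525]
tool_rot: [0.001, 0.956, -0.292, 0.002]
contact_force: [-0.5, -0.5, -1.3]
gripper_width: 0.152
grasp_force: 60.0
time: 5.9
tool_pos: [0.5138, -0.308, 0.2672]
tool_rot: [-0.0, 0.956, -0.292, -0.0]
contact_force: [-0.6, -0.4, -1.7]
gripper_width: 0.15
grasp_force: 60.0
```

View pics/a2.png

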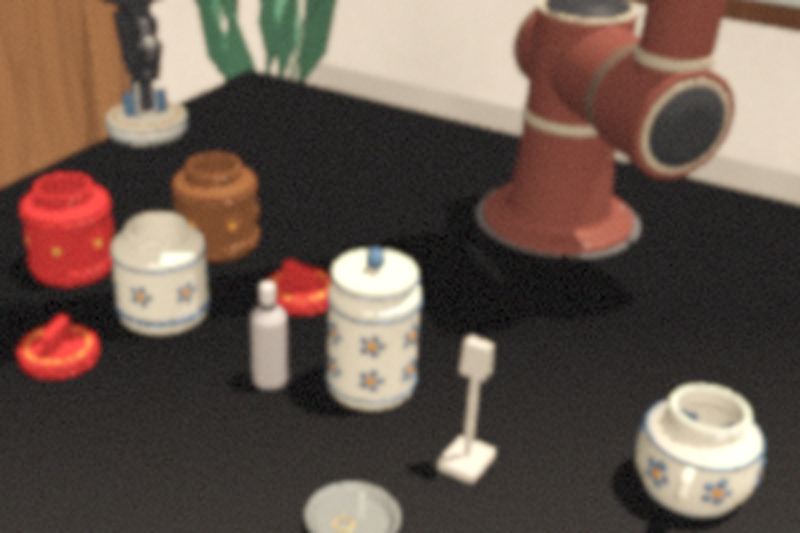

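The lid is level in the grip at (147,122), its lower edge at z≈0.246, and the rest of the scene is undisturbed. I carry it across at constant height.

```bash
python3 -m pendant '[[0,[-0.07,-0.09,0],0],[0,[-0.2,-0.25,0],0],[0,[-0.35,-0.44,0],0],[0,[-0.5,-0.63,0],0],[0,[-0.67,-0.85,0],0]]'
python3 -m pendant '[[0,[-0.16,-0.21,0],0],[0,[-0.33,-0.42,0],0],[0,[-0.5,-0.63,0],0],[0,[-0.67,-0.85,0],0]]'
python3 -m pendant '[[0,[-0.16,-0.21,0],0],[0,[-0.33,-0.42,0],0],[0,[-0.5,-0.63,0],0],[0,[-0.67,-0.85,0],0]]'
python3 -m pendant '[[0,[-0.16,-0.21,0],0],[0,[-0.33,-0.42,0],0],[0,[-0.5,-0.63,0],0],[0,[-0.67,-0.85,0],0]]'
python3 -m pendant '[[0,[-0.16,-0.21,0],-0.03],[0,[-0.33,-0.42,0],-0.06],[0,[-0.48,-0.61,0],-0.09],[0,[-0.58,-0.74,0],-0.12],[0,[-0.64,-0.81,0],-0.15],[0,[-0.67,-0.845,0],-0.18],[0,[-0.67,-0.845,0],-0.2],[0,[-0.67,-0.845,0],-0.216],[0,[-0.67,-0.845,0],-0.216],[0,[-0.67,-0.845,0],-0.216]]'
python3 - <<'E'
from plant import manip
import cv2,numpy as np
from h import *
s=manip.state();M=rot(s["tool_rot"]);p=s["tool_pos"];print(p,M.round(4).tolist())
top=manip.grab_frame("top"); f=manip.grab_frame("scene"); np.save("pics/s.npy",f["img"]); K=6
def crop(u0,v0,w,h,things,f):
    a=cv2.resize(np.ascontiguousarray(f["img"][v0:v0+h,u0:u0+w,::-1]),None,fx=K,fy=K,interpolation=cv2.INTER_CUBIC)
    for pts in things:
        q=[tuple(int(x) for x in ((w2px(f,P)+.5-[u0,v0])*K)) for P in pts]
        for A,B in zip(q,q[1:]): cv2.line(a,A,B,(0,255,0),1)
    return a
def circ(p,r,z): return [[p[0]+r*np.cos(t),p[1]+r*np.sin(t),z] for t in np.linspace(0,6.283,40)]
mo=[.4635,.339]; t=np.radians(4.9);d=.08*np.array([np.cos(t),np.sin(t)])
lz=p[2]-.0214
th=[circ(mo,.036,.1),circ(mo,.057,.055),[[*(mo-d),.05],[*(mo+d),.05]],circ(p,.044,lz),circ(p,.044,lz+.017)]
cv2.imwrite("pics/b1.png",crop(430,145,66,98 if 0 else 100,th[:0]+th,f)[:600])
E
```

```text
time: 6.45
tool_pos: [0.5034, -0.1767, 0.2665]
tool_rot: [-0.0, 0.956, -0.292, -0.001]
contact_force: [0.8, 0.3, -1.8]
gripper_width: 0.149
grasp_force: 60.0
time: 6.85
tool_pos: [0.4933, -0.0469, 0.2666]
tool_rot: [-0.0, 0.957, -0.292, -0.001]
contact_force: [-0.2, 0.4, -1.0]
gripper_width: 0.148
grasp_force: 60.0
time: 7.25
tool_pos: [0.4833, 0.0824, 0.2666]
tool_rot: [0.0, 0.957, -0.292, -0.001]
contact_force: [0.4, 0.0, -1.5]
gripper_width: 0.149
grasp_force: 60.0
time: 7.65
tool_pos: [0.4734, 0.2117, 0.2667]
tool_rot: [0.0, 0.957, -0.292, -0.001]
contact_force: [0.5, -0.1, -1.4]
gripper_width: 0.151
grasp_force: 60.0
time: 8.65
tool_pos: [0.464, 0.3391, 0.2668]
tool_rot: [0.0, 0.999, 0.043, -0.0]
contact_force: [0.4, -0.6, -1.6]
gripper_width: 0.15
grasp_force: 60.0
[0.46395411 0.33914016 0.26681691] [[0.9963, 0.0856, -0.0009], [0.0856, -0.9963, -0.0003], [-0.0009, 0.0002, -1.0]]
```

View pics/b1.png

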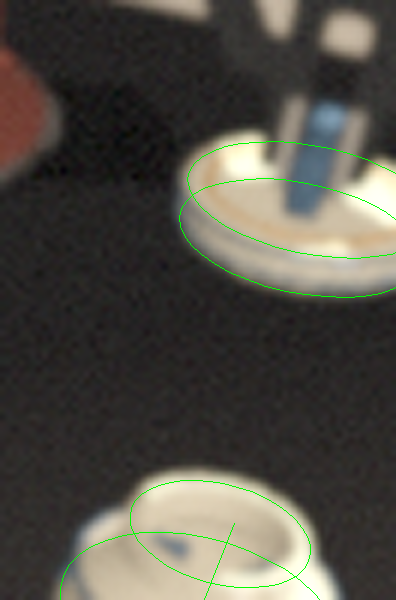

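The overlays nearly coincide with the held lid at (290,220) and the neck rim at (220,525). I do a numeric edge fit for the residual offset, using the lid's front lower edge and the rim's back edge.

```bash
cat > fit.py <<'E'
from plant import manip
import cv2,numpy as np
from h import *
from scipy.optimize import minimize
def fit(f,p0,r,z,back):
    g=cv2.cvtColor(f["img"],cv2.COLOR_RGB2GRAY).astype(np.float32)
    e=np.array(f["eye"])[:2]-p0; a0=np.arctan2(e[1],e[0])+(np.pi if back else 0)
    t=np.linspace(a0-1.2,a0+1.2,80); c=np.stack([np.cos(t),np.sin(t)],1)
    def samp(p,rr):
        P=np.array([w2px(f,[*(p+rr*q),z]) for q in c],np.float32)
        return cv2.remap(g,P[:,:1],P[:,1:],cv2.INTER_LINEAR)
    def cost(d): p=p0+d; return -np.mean(np.clip(samp(p,r-.004)-samp(p,r+.004),-50,90))
    G=[(cost(np.array([x,y])),x,y) for x in np.arange(-.012,.0121,.003) for y in np.arange(-.012,.0121,.003)]
    b=min(G); o=minimize(cost,b[1:],method="Nelder-Mead",options=dict(xatol=1e-4,initial_simplex=np.array(b[1:])+np.array([[0,0],[.002,0],[0,.002]])))
    return p0+o.x,o.fun
E
python3 - <<'E'
from fit import *
f=manip.grab_frame("scene"); p=np.array(manip.state()["tool_pos"])
print("tcp",p,"lid",fit(f,p[:2],.044,p[2]-.0214,False),"rim",fit(f,np.array([.4635,.339]),.036,.1,True))
M=rot(manip.state()["tool_rot"])
t=manip.grab_frame("top"); cv2.imwrite("pics/c1.png",np.hstack([cv2.resize(t["img"][175:275,120:220,::-1],(400,400),interpolation=cv2.INTER_CUBIC),cv2.resize(f["img"][150:200,455:505,::-1],(400,400),interpolation=cv2.INTER_CUBIC)]))
for d in(-.025,0,.025): print(w2px(f,p+M[:,0]*d+[0,0,.0226]))
E
```

```text
tcp [0.46440522 0.33901593 0.26715392] lid (array([0.46238569, 0.33891436]), np.float64(-74.75480651855469)) rim (array([0.4545, 0.336 ]), np.float64(-90.0))
[485.66719781 162.38957941]
[483.68794898 166.95180902]
[481.6249793  171.70701775]
```

View pics/c1.png

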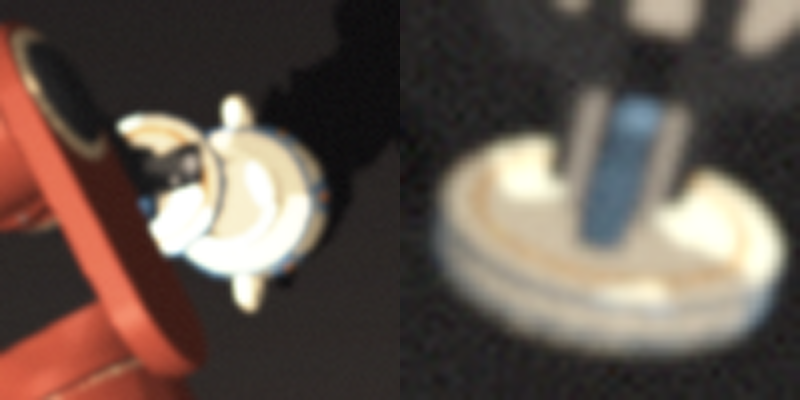

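Right crop: the lid is level and held at its bar, with the fingers astride it; left: the eared canister is undisturbed, ears at (235,95) and (248,312). The rim fit saturated, so I refit it without the clip and measure the ear yaw from ear blob axes.

```bash
sed -i 's/np.clip(samp(p,r-.004)-samp(p,r+.004),-50,90)/samp(p,r-.0025)-samp(p,r+.0025)/' fit.py
python3 - <<'E'
from fit import *
f=manip.grab_frame("scene"); t=manip.grab_frame("top"); p=np.array(manip.state()["tool_pos"])
print("tcp",p,"lid",fit(f,p[:2],.044,p[2]-.0214,False),"rim",fit(f,np.array([.4635,.339]),.036,.1,True))
im=np.load("pics/top.npy"); g=im.max(2).astype(float); g=np.clip(g-70,0,130)
def cen(v0,v1):
    w=g[v0:v1,168:195]; v,u=np.mgrid[v0:v1,168:195]; return (w*u).sum()/w.sum(),(w*v).sum()/w.sum()
for a,b,c,d in((196,203,247,256),(196,205,245,256)):
    A=px2w(t,*cen(a,b),.05);B=px2w(t,*cen(c,d),.05);D=A-B
    print(A,B,(A+B)/2,np.degrees(np.arctan2(D[1],D[0])))
E
```

```text
tcp [0.46463263 0.33896813 0.2673234 ] lid (array([0.46249952, 0.33871452]), np.float64(-51.122596740722656)) rim (array([0.45653664, 0.33742967]), np.float64(-86.52603912353516))
[0.53698492 0.34510743 0.05      ] [0.39241473 0.33351302 0.05      ] [0.46469982 0.33931022 0.05      ] 4.5852612247720215
[0.53361712 0.34447003 0.05      ] [0.39578618 0.33359764 0.05      ] [0.46470165 0.33903383 0.05      ] 4.510269685050086
```

Three top-view measures agree on the mouth at (0.464, 0.339) with ear yaw about 4.6°; the held bar is at 4.9°. The scene view hints at a slightly smaller x, so I lower most of the way and compare the lid and rim locally.

```bash
python3 -m pendant '[[0,[0,0,0.1],0],[0,[-0.01,0,0.25],0],[0,[-0.01,0,0.4],0],[0,[-0.01,0,0.55],0],[0,[-0.01,0,0.7],0],[0,[-0.01,0,0.8],0],[0,[-0.01,0,0.87],0],[0,[-0.01,0,0.9],0],[0,[-0.01,0,0.9],0],[0,[-0.01,0,0.9],0]]'
python3 - <<'E'
from fit import *
f=manip.grab_frame("scene"); p=np.array(manip.state()["tool_pos"]); lz=p[2]-.0214
print("lid",fit(f,p[:2],.044,lz,False))
K=8;u0,v0=430,190
a=cv2.resize(np.ascontiguousarray(f["img"][v0:v0+75,u0:u0+70,::-1]),None,fx=K,fy=K,interpolation=cv2.INTER_CUBIC)
def dr(P):
    q=np.array([(w2px(f,x)+.5-[u0,v0])*K for x in P],int); cv2.polylines(a,[q.reshape(-1,1,2)],False,(0,255,0),1)
def circ(c,r,z): return [[c[0]+r*np.cos(t),c[1]+r*np.sin(t),z] for t in np.linspace(0,6.283,50)]
mo=[.4645,.339]
dr(circ(mo,.036,.1));dr(circ(mo,.055,.0)[:0] or circ(mo,.057,.05));dr(circ(p,.044,lz))
cv2.imwrite("pics/d1.png",a)
E
```

```text
time: 9.95
tool_pos: [0.464, 0.3392, 0.1602]
tool_rot: [-0.0, 0.999, 0.043, 0.001]
contact_force: [-0.2, -0.2, -0.5]
gripper_width: 0.15
grasp_force: 60.0
lid (array([0.44899836, 0.34315318]), np.float64(-26.045141220092773))
```

View pics/d1.png

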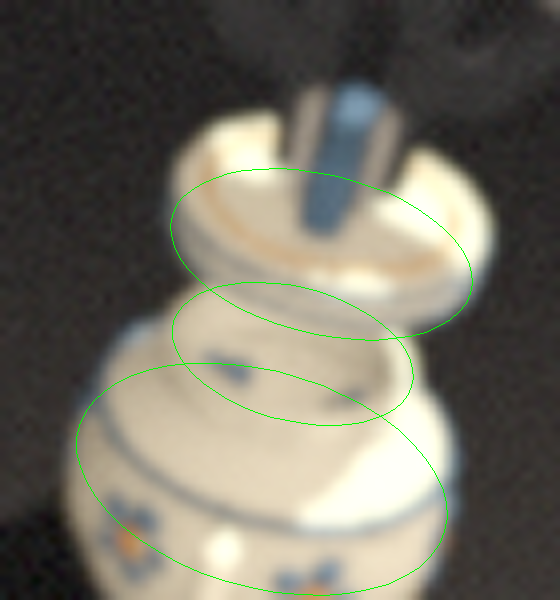

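The lid and rim are laterally concentric: belly 68–457 centres at 262, as does the overlay. The front ear lies in line with the bar. I lower the last 24 mm.

```bash
python3 -m pendant '[[0,[0,0,0.05],0],[0,[-0.005,0,0.1],0.001],[0,[-0.005,0,0.14],0.001],[0,[-0.005,0,0.17],0.001],[0,[-0.005,0,0.19],0.001],[0,[-0.005,0,0.195],0.001],[0,[-0.005,0,0.195],0.001],[0,[-0.005,0,0.195],0.001],[0,[-0.005,0,0.195],0.001]]'
python3 - <<'E'
from fit import *
f=manip.grab_frame("scene"); s=manip.state(); p=s["tool_pos"]; print(p,s["contact_force"])
cv2.imwrite("pics/e1.png",cv2.resize(f["img"][190:280,420:510,::-1],(600,600),interpolation=cv2.INTER_CUBIC))
E
```

```text
time: 10.9
tool_pos: [0.4631, 0.3389, 0.1362]
tool_rot: [-0.0, 0.999, 0.042, 0.0]
contact_force: [0.3, 0.1, -1.1]
gripper_width: 0.148
grasp_force: 60.0
[0.46303678 0.33896333 0.13619436] [-0.59215934  0.72141083 -2.09901176]
```

View pics/e1.png

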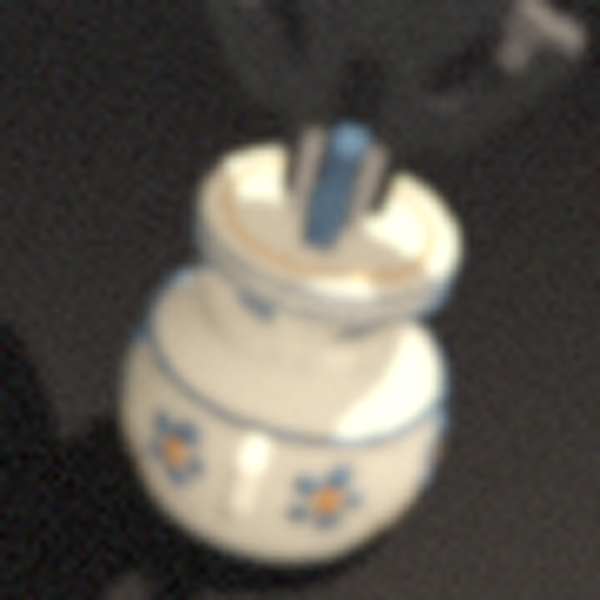

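The picture shows the lid at (330,230) hovering level over the neck, concentric with it, its bar in line with the front ear at (250,470). There is no contact force beyond the lid's weight, so I hand in.

```bash
python3 -c "
from plant import manip
print(manip.job_done())"
```

```text
the job is handed in; nothing more can be done
None
```

I handed the job in at about 11 s with the lid still in the gripper. It is level over the eared canister's mouth, its lower edge about 15 mm above the rim and its bar in line with the ears. Centring is good to about 3 mm by the cameras, and no contact showed in the force readings; no verdict came back.

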